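Load the green specimen's carrier into the tester stage

TASK

Load the carrier with the green specimen into the grey stage of the hardness tester: tilt it, hook its blue-striped edge (the one beside the specimen) under the stage's blue lip, then swing the handle end down until the plate lies flat in the recess, and let go. Leave the other two carriers where they are.

Things in the scene. Friction and masses are not known exactly. Their poses are not given: they have to be found in the camera images.
- stage: Fixed grey frame 200x130 (x, y) mm. Origin: centre of underside, on the table; z up, x from lip end to open end. Recess: floor at z 16, x -77..77, y -52..52; side walls and +x sill 10-12 thick, top z 26. Blue lip at -x end, over the recess from wall x -77 to x -57: underside z 36, top z 42. Carrier has 14 mm play each way; enters only tilted, hook edge first under the lip.
- green_carrier_grip (a point): Centre of black handle bar (14x60 mm in x, y; z -22..22 here) on the flat carrier to load: plate 140x90x8 mm, about 0.35 kg, lying on the table. z up, x from specimen end to handle end. Plate underside 30 mm below, plate centre 30 mm to -x, so blue-striped hook edge at x -100, free edge at x 40. Round green specimen 28 mm wide, 14 high, at x -59; green tag strip by the free edge.
- red_carrier_grip (a point): Handle centre of a carrier like the green one in shape, size and axes, but with a round red specimen and red tag strip. Lies flat on the table; to be left alone.
- yellow_carrier_grip (a point): Handle centre of a carrier like the green one in shape, size and axes, but with a round yellow specimen and yellow tag strip. Lies flat on the table; to be left alone.
Not all that is in view belongs to the job. What is shaped like the part that bears green_carrier_grip but purple is not meant.

How it is judged:
By the outcome, as a careful person would: the job done as asked, in the order asked, and still so for the second after the job is handed in, with the robot touching nothing.
It also fails if it takes over 40 s, if anything falls off the work surface, if the arm or the gripper's body presses on something with over 40 N, if the wrist force passes 120 N, or if a joint passes its speed limit or range.

ROBOT

A 7-joint arm with a two-finger parallel gripper is mounted at the origin on the work surface. World frame = base frame: x ahead of the robot, y to its left, z up, the work surface at z = 0. Lengths are in m, angles in rad, forces in N, time in s.
With the tool pointing down it reaches from about 0.4 to 0.875 m from the base axis. Payload 6.5 kg.
Tool frame: the origin (TCP) lies midway between the tips of the shut fingers; the grasp point (between the pads) lies 19 mm behind it (manip.tcp_to_grasp is the distance from the TCP to the grasp point, in m); y points along the fingers, x is the direction in which the jaws open and shut, and the axes are right-handed (so a half turn about y gives the same grasp; the last joint's range is limited). The gripper opens to 85 mm and grips with 20 to 120 N. Pads are 22 mm wide; open, the fingers measure 114 mm over their backs; the gripper's body (76 mm by 85 mm) begins 54 mm behind the grasp point. The pads swing forward as they close: fully open they stand 13 mm farther back than shut.
Start: joints at [-1.366, 0.536, -0.004, 1.538, 0.003, 1.067, -0.071], TCP at [0.174, 0.626, 0.231] pointing down, gripper open.
Joint ranges: [-2.7, 2.7], [-0.37, 2.16], [-1.27, 1.26], [0.24, 2.4], [-1.31, 4.45], [0.19, 1.91], [-2.76, 2.76]. Speed limits (rad/s): [2.39, 2.39, 3.14, 3.14, 3.14, 3.14, 3.14].

INTERFACE

Orientations are given as a unit quaternion [x, y, z, w].
In Python, from cell import monitor, vision, manip gives the robot as it stands.
- The arm moves only by the tool send_rows, never from a script. Its argument "deltas" is a list of rows, each an object of numbers: "jaw": the opening, from 0 (shut) to 1 (fully open); "x", "y", "z": the shift along the world's x, y, z in mm; "twist": the turn about the world's z in degrees. A call has 1 to 20 rows; each row is the pose to reach, as a shift and turn from the pose commanded when the call began; what a row does not reach only later rows make up. A row lasts 1/12 s, in which the tool goes at most 41.7 mm and 7.16 degrees, less where a joint would pass 70% of its speed; a pose out of reach is approached as far as the arm can. A call with a gripper value outside its range is refused whole. The fingers move at their own pace and stop on an object; the grip force is fixed at half the most. Time passes only in rows, so rows that repeat a pose let the fingers close. It gives the time, the measured TCP pose, the force and the opening at its end, in the units of the state.
- monitor.observe(): the state, without advancing time (a new reading comes with each control period).
- vision.get_image(name): name is "side" or "top" or "wrist"; returns a dict with "img" (400x640x3 uint8, red, green, blue), "fx", "fy", "cx", "cy" (pixels), "k1" (the pictures are not rectified: a ray, as slopes to the right and down, at radius r is drawn at 1 + k1 r^2 times it, then the intrinsics apply), "position" and "orientation" of the camera in the world. Camera axes: x right, y down, z forward; pixel columns grow to the right and rows downward; lengths in m; the calibration is good to about 2 mm. A picture is of the moment at which its call begins. There is no depth.
- manip.finish_job(): hands the job in, once; it reports no verdict.
The state is a dict: "t": time; "joint_pos": joint angles; "joint_velocities": joint speeds; "joint_torque": joint torques, N m; "tcp_pos": TCP position; "ee_rot": TCP orientation; "ft_force": force on the tool from outside, world axes, zero at the start; "wrist_torque": the same for the moment, N m; "width": finger opening in m.
Only numpy, scipy, OpenCV 4.12 (cv2) and the standard library are available. Lean on these libraries where they do the work, as an engineer would, in place of code of your own. Each camera call takes 0.05 s, during which the arm holds its last target.

## Working session

There is one attempt and no reset: what is moved stays moved. The work goes in short steps, Python scripts to look and compute and a tool call to move; the robot and the scene stay as the last step left them, time stands still between calls to the robot, and variables do not carry over. Pictures are saved under pics/ and viewed, and the job is handed in when it is done.

Besides the shell and the picture viewer there is one more tool, called after "Request:" as name(argument=value, ...), one argument or row to a line, values as JSON. send_rows: Moves the arm, as the interface text tells. Its arguments: {"type":"object","properties":{"deltas":{"type":"array"}},"required":["deltas"]}

I'll start by looking at the scene.

```bash
ls; mkdir -p pics
python3 - <<'E'
from cell import monitor, vision, manip
import cv2, pickle
s=monitor.observe(); print(s)
print(manip.tcp_to_grasp)
d={}
for n in ("top","side","wrist"):
    r=vision.get_image(n); d[n]=r
    cv2.imwrite(f"pics/{n}0.png",r["img"][:,:,::-1]); print(n,{k:v for k,v in r.items() if k!="img"})
pickle.dump(d,open("im0.pkl","wb"))
E
```

```text
pics
{'t': 0.0, 'joint_pos': array([-1.36621774,  0.53719484, -0.00440311,  1.5388795 ,  0.00264903,
        1.06729695, -0.07117166]), 'joint_velocities': array([-0.00039429, -0.00069583,  0.00059552,  0.00093999,  0.00013967,
        0.00015603,  0.00013296]), 'joint_torque': array([ 9.02997272e-05, -5.83414221e+01,  1.04860693e+00, -2.59104484e+01,
        1.23039162e-02,  9.69655928e-03, -6.12582411e-06]), 'tcp_pos': array([0.17374583, 0.62568694, 0.23039238]), 'ee_rot': array([ 0.56332336,  0.42750692, -0.42841816, -0.56246112]), 'ft_force': array([0.41423035, 0.49198961, 0.29462115]), 'wrist_torque': array([-0.03298191, -0.00341519,  0.03292873]), 'width': 0.0849785464214289}
0.0187
top {'fx': 422.14827902026354, 'fy': 422.14827902026354, 'cx': 317.4373355859792, 'cy': 198.94068206680157, 'k1': -0.0895022332765491, 'position': array([ 0.29894534, -0.01417406,  0.86802352]), 'orientation': array([-0.70391281,  0.70740809, -0.04679571,  0.0434823 ])}
side {'fx': 381.81173315924053, 'fy': 381.81173315924053, 'cx': 319.6715078691411, 'cy': 199.60988157900087, 'k1': -0.0845397443679857, 'position': array([0.39323701, 0.57729163, 0.51407177]), 'orientation': array([-7.73078898e-04,  8.98336183e-01, -4.39102500e-01,  1.34350274e-02])}
wrist {'fx': 276.9238986405984, 'fy': 276.9238986405984, 'cx': 319.37068602566444, 'cy': 201.88803259752817, 'k1': -0.04202224706697403, 'position': array([0.10100963, 0.64657094, 0.37329443]), 'orientation': array([0.78709887, 0.59836251, 0.09028393, 0.1195261 ])}
```

View pics/top0.png

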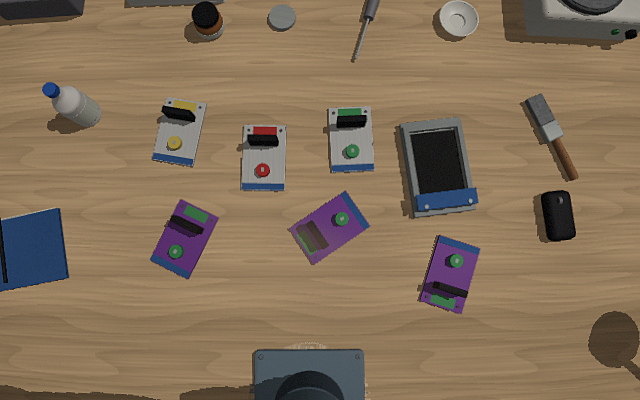

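View pics/side0.png

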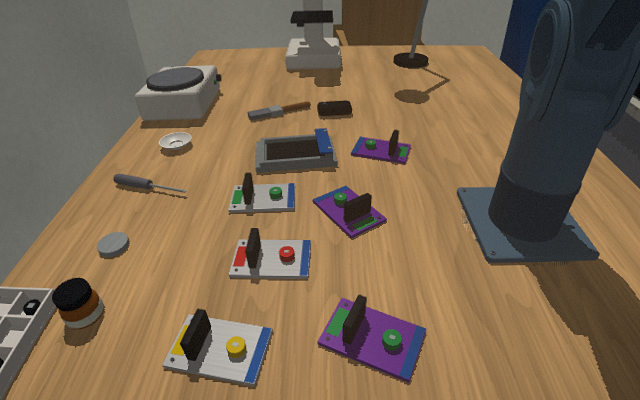

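View pics/wrist0.png

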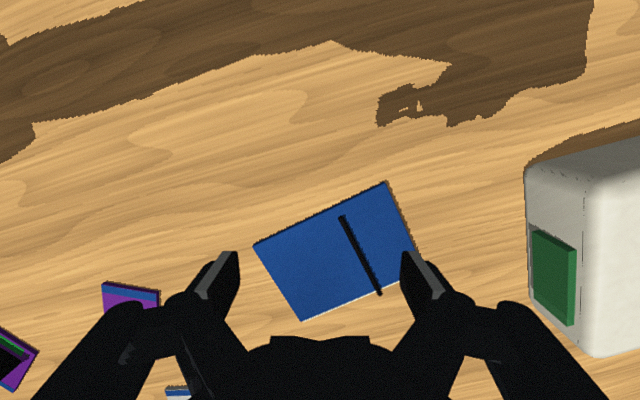

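```bash
cat > h.py <<'E'
import numpy as np, cv2, pickle
from scipy.spatial.transform import Rotation as R
def K(r): return np.array([[r["fx"],0,r["cx"]],[0,r["fy"],r["cy"]],[0,0,1.]])
def rays(r,uv):
    uv=np.asarray(uv,float).reshape(-1,1,2)
    n=cv2.undistortPoints(uv,K(r),np.array([r["k1"],0,0,0.])).reshape(-1,2)
    d=np.c_[n,np.ones(len(n))]@R.from_quat(r["orientation"]).as_matrix().T
    return np.asarray(r["position"]),d
def onz(r,uv,z):
    p,d=rays(r,uv); return p+d*((z-p[2])/d[:,2])[:,None]
def tri(r1,uv1,r2,uv2):
    p1,d1=rays(r1,uv1);p2,d2=rays(r2,uv2);out=[]
    for a,b in zip(d1,d2):
        t=np.linalg.lstsq(np.c_[a,-b],p2-p1,rcond=None)[0]
        q1=p1+a*t[0];q2=p2+b*t[1];out.append(np.r_[(q1+q2)/2,np.linalg.norm(q1-q2)])
    return np.array(out)
def proj(r,P):
    M=R.from_quat(r["orientation"]).as_matrix().T
    uv,_=cv2.projectPoints((np.asarray(P,float)),cv2.Rodrigues(M)[0],-M@np.asarray(r["position"]),K(r),np.array([r["k1"],0,0,0.]))
    return uv.reshape(-1,2)
def crop(r,x0,y0,x1,y1,s,fn):
    c=cv2.resize(r["img"][y0:y1,x0:x1,::-1],None,fx=s,fy=s,interpolation=cv2.INTER_CUBIC)
    cv2.imwrite(fn,c)
E
python3 - <<'E'
from h import *
d=pickle.load(open("im0.pkl","rb"))
crop(d["top"],320,90,490,230,4,"pics/topc.png")
crop(d["side"],220,120,350,220,6,"pics/sidec.png")
E
```

```text
(no output)
```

View pics/topc.png

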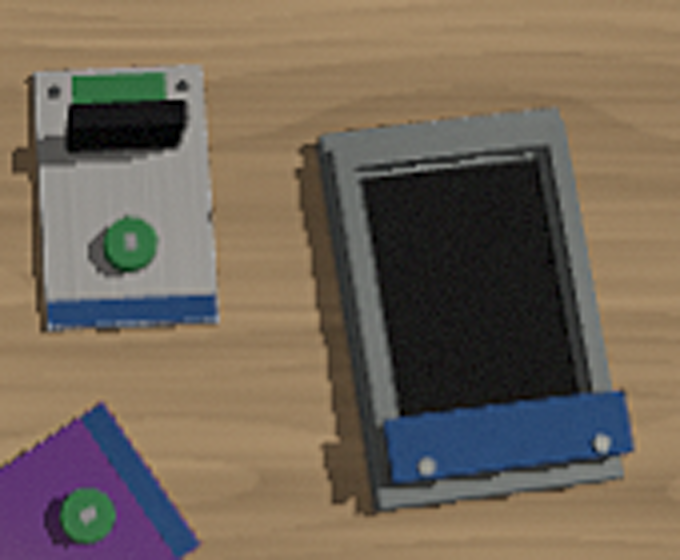

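View pics/sidec.png

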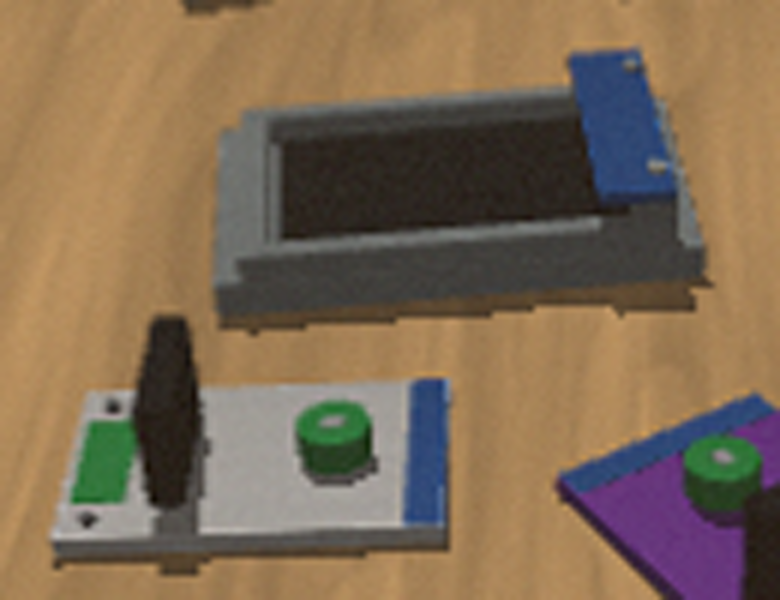

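Run:
```python
from h import *
d=pickle.load(open("im0.pkl","rb")); t,s=d["top"],d["side"]
T=lambda L: np.array(L)/4+[320,90]-.375
S=lambda L: np.array(L)/6+[220,120]-.42
# lip top corners: order robot-side/left(+y)... in top crop: TL,TR,BR,BL
lt=T([(385,422),(626,391),(634,452),(392,484)])
# side crop same physical: TL(open end,+y), TR(open,-y), BR(wall,-y), BL(wall,+y)
ls=S([(600,197),(570,57),(637,50),(675,193)])
print("lip",tri(t,lt,s,ls).round(4)); print(onz(t,lt,.042).round(4))
# stage wall-top far outer corners TL,TR (z26)
st=T([(320,138),(560,108)]); ss=S([(238,262),(243,112)])
print("sill outer",tri(t,st,s,ss).round(4)); print(onz(t,st,.026).round(4))
# carrier plate top corners TL TR BR BL
ct=T([(35,75),(203,66),(217,322),(45,326)]); cs=S([(55,542),(92,392),(449,380),(448,525)])
print("plate",tri(t,ct,s,cs).round(4)); q=onz(t,ct,.008);print(q.round(4))
print(np.linalg.norm(q-np.roll(q,-1,0),axis=1), q.mean(0))
# green masks
for r,(x0,y0,x1,y1) in ((t,(335,135,365,165)),(s,(265,180,290,205))):
    im=r["img"][y0:y1,x0:x1]; h=cv2.cvtColor(im,cv2.COLOR_RGB2HSV)
    m=((h[...,0]>40)&(h[...,0]<85)&(h[...,1]>80)); ys,xs=np.nonzero(m); print(m.sum(),xs.mean()+x0,ys.mean()+y0,xs.min()+x0,xs.max()+x0,ys.min()+y0,ys.max()+y0)
# specimen top centre marks
mt=T([(131,242)]);ms=S([(333,421)]); print("spec",tri(t,mt,s,ms).round(4), onz(t,mt,.022).round(4))
# handle top corners
ht=T([(70,105),(186,101)]); hs=S([(170,318),(170,318)])
```

```text
lip [[ 0.4135 -0.2143  0.0412  0.0031]
 [ 0.4287 -0.3385  0.0394  0.0026]
 [ 0.3982 -0.3403  0.0414  0.0041]
 [ 0.383  -0.2168  0.041   0.0041]]
[[ 0.4118 -0.214   0.042 ]
 [ 0.427  -0.3373  0.042 ]
 [ 0.3961 -0.3398  0.042 ]
 [ 0.3808 -0.2164  0.042 ]]
sill outer [[ 0.56   -0.1888  0.0298  0.0029]
 [ 0.5768 -0.3166  0.0274  0.0045]]
[[ 0.5627 -0.1896  0.026 ]
 [ 0.5796 -0.3173  0.026 ]]
plate [[ 6.051e-01 -4.270e-02  6.000e-03  2.600e-03]
 [ 6.092e-01 -1.323e-01  7.100e-03  1.600e-03]
 [ 4.709e-01 -1.362e-01  7.700e-03  3.200e-03]
 [ 4.670e-01 -4.660e-02  9.300e-03  3.000e-04]]
[[ 0.603  -0.0427  0.008 ]
 [ 0.608  -0.1322  0.008 ]
 [ 0.4692 -0.1361  0.008 ]
 [ 0.4674 -0.0467  0.008 ]]
[0.08959057 0.13881368 0.08943428 0.13567599] [ 0.53691471 -0.08940895  0.008     ]
124 351.9032258064516 150.84677419354838 346 358 144 157
116 275.5603448275862 192.58620689655172 270 281 187 198
spec [[ 0.5097 -0.0908  0.0223  0.0025]] [[ 0.5084 -0.0908  0.022 ]]
```

Run:
```python
from h import *
from cell import monitor
o=monitor.observe(); M=R.from_quat(o["ee_rot"]).as_matrix(); print(M.round(3)); print(np.degrees(np.arctan2(M[1,0],M[0,0])))
```

```text
[[ 0.267 -0.    -0.964]
 [ 0.964 -0.001  0.267]
 [-0.001 -1.    -0.   ]]
74.48919587165841
```

Request:
send_rows(
  deltas=[
    {"x": 20,"y": -37,"twist": 1},
    {"x": 394,"y": -714,"z": 0,"twist": 17.5},
    {"x": 394,"y": -714,"z": 0,"twist": 17.5},
    {"x": 394,"y": -714,"z": 0,"twist": 17.5},
    {"x": 394,"y": -714,"z": 0,"twist": 17.5},
    {"x": 394,"y": -714,"z": 0,"twist": 17.5},
    {"x": 394,"y": -714,"z": 0,"twist": 17.5},
    {"x": 394,"y": -714,"z": 0,"twist": 17.5},
    {"x": 394,"y": -714,"z": 0,"twist": 17.5},
    {"x": 394,"y": -714,"z": 0,"twist": 17.5},
    {"x": 394,"y": -714,"z": 0,"twist": 17.5},
    {"x": 394,"y": -714,"z": 0,"twist": 17.5},
    {"x": 394,"y": -714,"z": 0,"twist": 17.5},
    {"x": 394,"y": -714,"z": 0,"twist": 17.5},
    {"x": 394,"y": -714,"z": 0,"twist": 17.5},
    {"x": 394,"y": -714,"z": 0,"twist": 17.5},
    {"x": 394,"y": -714,"z": 0,"twist": 17.5},
    {"x": 394,"y": -714,"z": 0,"twist": 17.5},
    {"x": 394,"y": -714,"z": 0,"twist": 17.5},
    {"x": 394,"y": -714,"z": 0,"twist": 17.5},
  ],
)

```text
validation failed for argument at $.de...
```

Request:
send_rows(
  deltas=[
    {"x": 0},
    {"x": 0},
    {"x": 0},
    {"x": 0},
  ],
)

```text
validation failed for argument at $.de...
```

```bash
cat > snap.py <<'E'
import sys
from h import *
from cell import monitor, vision
tag=sys.argv[1]; d={}
for n in sys.argv[2:]:
    d[n]=vision.get_image(n); cv2.imwrite(f"pics/{n}{tag}.png",d[n]["img"][:,:,::-1])
o=monitor.observe(); M=R.from_quat(o["ee_rot"]).as_matrix()
print(o["t"],o["tcp_pos"].round(4),"yaw",np.degrees(np.arctan2(M[1,0],M[0,0])).round(2),o["ft_force"].round(1),o["wrist_torque"].round(2),round(o["width"],4))
d["o"]=o; pickle.dump(d,open(f"im{tag}.pkl","wb"))
E
python3 snap.py 1 wrist
```

```text
0.2 [0.1738 0.6259 0.2307] yaw 74.49 [-0.2 -0.2 -0.1] [ 0.02 -0.05 -0.05] 0.0856
```

View pics/wrist1.png

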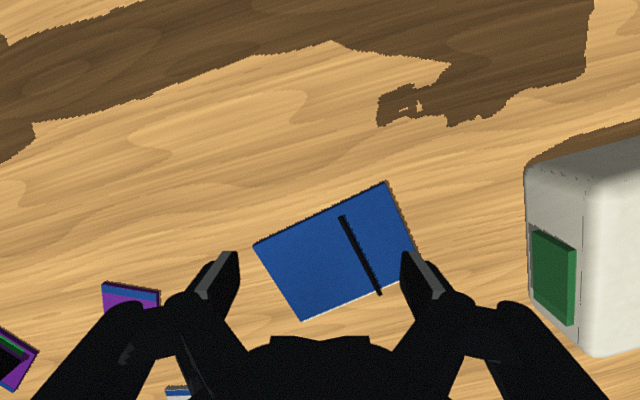

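The move was refused, so the picture is unchanged from the start. Rows probably need every key; I'll test with one.

Request:
send_rows(
  deltas=[
    {"jaw": 1,"x": 20,"y": -37,"z": 0,"twist": 1},
  ],
)

```text
t: 0.28
tcp_pos: [0.1873, 0.5949, 0.2306]
ee_rot: [-0.555, -0.435, 0.436, 0.559]
ft_force: [-0.6, -0.4, 0.5]
width: 0.0852
```

Request:
send_rows(
  deltas=[
    {"jaw": 1,"x": 374,"y": -677,"z": 0,"twist": 16.5},
    {"jaw": 1,"x": 374,"y": -677,"z": 0,"twist": 16.5},
    {"jaw": 1,"x": 374,"y": -677,"z": 0,"twist": 16.5},
    {"jaw": 1,"x": 374,"y": -677,"z": 0,"twist": 16.5},
    {"jaw": 1,"x": 374,"y": -677,"z": 0,"twist": 16.5},
    {"jaw": 1,"x": 374,"y": -677,"z": 0,"twist": 16.5},
    {"jaw": 1,"x": 374,"y": -677,"z": 0,"twist": 16.5},
    {"jaw": 1,"x": 374,"y": -677,"z": 0,"twist": 16.5},
    {"jaw": 1,"x": 374,"y": -677,"z": 0,"twist": 16.5},
    {"jaw": 1,"x": 374,"y": -677,"z": 0,"twist": 16.5},
    {"jaw": 1,"x": 374,"y": -677,"z": 0,"twist": 16.5},
    {"jaw": 1,"x": 374,"y": -677,"z": 0,"twist": 16.5},
    {"jaw": 1,"x": 374,"y": -677,"z": 0,"twist": 16.5},
    {"jaw": 1,"x": 374,"y": -677,"z": 0,"twist": 16.5},
    {"jaw": 1,"x": 374,"y": -677,"z": 0,"twist": 16.5},
    {"jaw": 1,"x": 374,"y": -677,"z": 0,"twist": 16.5},
    {"jaw": 1,"x": 374,"y": -677,"z": 0,"twist": 16.5},
    {"jaw": 1,"x": 374,"y": -677,"z": 0,"twist": 16.5},
    {"jaw": 1,"x": 374,"y": -677,"z": 0,"twist": 16.5},
    {"jaw": 1,"x": 374,"y": -677,"z": 0,"twist": 16.5},
  ],
)

```text
t: 1.95
tcp_pos: [0.5691, -0.0941, 0.2314]
ee_rot: [-0.495, -0.506, 0.507, 0.492]
ft_force: [-0.1, -0.2, 0.3]
width: 0.0853
```

Request:
send_rows(
  deltas=[
    {"jaw": 1,"x": 0,"y": 0,"z": 0,"twist": 0},
    {"jaw": 1,"x": 0,"y": 0,"z": 0,"twist": 0},
  ],
)

```text
t: 2.12
tcp_pos: [0.5672, -0.0861, 0.2309]
ee_rot: [-0.491, -0.509, 0.509, 0.492]
ft_force: [0.2, 0.4, -0.1]
width: 0.0855
```

```bash
python3 snap.py 2 wrist
```

```text
2.1667 [ 0.5672 -0.0856  0.231 ] yaw 92.1 [-0.2  0.4 -0.2] [ 0.06  0.03 -0.02] 0.0854
```

View pics/wrist2.png

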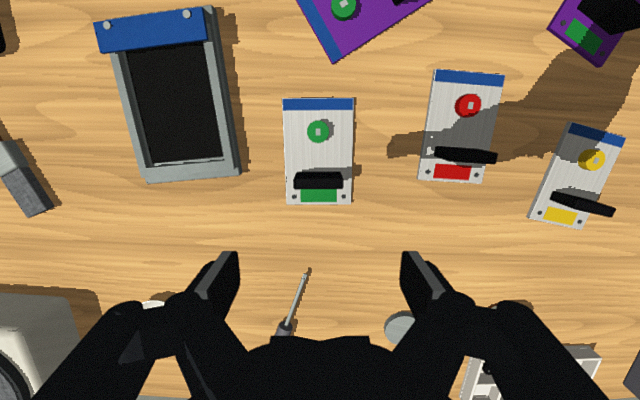

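Run:
```python
from h import *
d=pickle.load(open("im2.pkl","rb")); w=d["wrist"]
print(w["position"],R.from_quat(w["orientation"]).as_matrix().round(3))
crop(w,270,85,370,215,4,"pics/w2a.png"); crop(w,85,0,255,190,4,"pics/w2b.png")
```

```text
[ 0.49185663 -0.08863451  0.37379489] [[-0.035  0.955  0.295]
 [ 0.999  0.033  0.012]
 [ 0.002  0.295 -0.955]]
```

View pics/w2a.png

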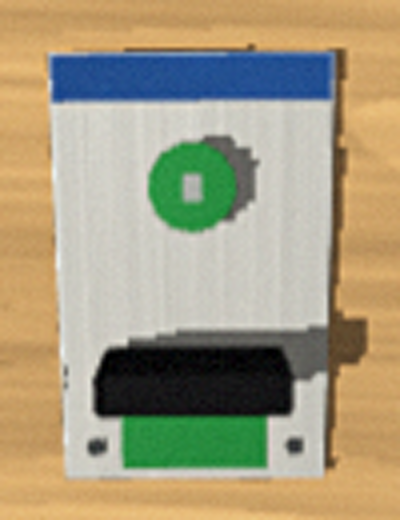

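View pics/w2b.png

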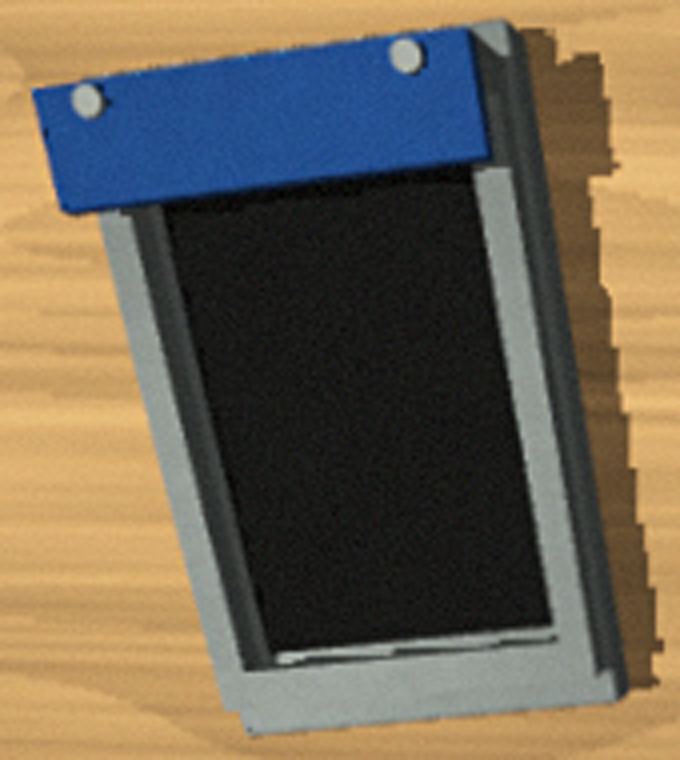

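Run:
```python
from h import *
w=pickle.load(open("im2.pkl","rb"))["wrist"]; t=pickle.load(open("im0.pkl","rb"))["top"]; s=pickle.load(open("im0.pkl","rb"))["side"]
T=lambda L: np.array(L)/4+[320,90]-.375
S=lambda L: np.array(L)/6+[220,120]-.42
A=lambda L: np.array(L)/4+[270,85]-.375
B=lambda L: np.array(L)/4+[85,0]-.375
# order: free+y, free-y, hook-y, hook+y
ct=T([(35,75),(203,66),(217,322),(45,326)]); cw=A([(324,477),(70,477),(49,54),(334,53)])
cs=S([(55,542),(92,392),(449,380),(448,525)])
def rep(q,n):
    print(n,q.round(4).tolist()," mean",q.mean(0).round(4))
rep(tri(t,ct,w,cw),"plate t/w"); rep(tri(s,cs,w,cw),"plate s/w"); q=onz(w,cw,.008); rep(q,"w@8")
for v in (q[0]-q[3],q[1]-q[2],q[0]-q[1],q[3]-q[2]): print(np.linalg.norm(v),np.degrees(np.arctan2(v[1],v[0])))
hw=A([(293,413),(95,415)]); hs=S([(187,320),(152,320)])
rep(onz(w,hw,.052),"handle +x top edge")
# lip corners: open+y, open-y, wall-y, wall+y
lt=T([(385,422),(626,391),(634,452),(392,484)]); lw=B([(489,160),(66,213),(34,91),(470,29)])
ls=S([(600,197),(570,57),(637,50),(675,193)])
rep(tri(t,lt,w,lw),"lip t/w"); rep(tri(s,ls,w,lw),"lip s/w"); q=onz(w,lw,.042); rep(q,"w@42")
for v in (q[0]-q[3],q[1]-q[2],q[0]-q[1],q[3]-q[2]): print(np.linalg.norm(v),np.degrees(np.arctan2(v[1],v[0])))
# recess inner corners at wall top: sill +y, sill -y
iw=B([(556,628),(243,668)]); it=T([(360,170),(548,148)])
rep(onz(w,iw,.026),"inner sill w"); rep(onz(t,it,.026),"inner sill t")
ow=B([(598,670),(226,712)]); rep(onz(w,ow,.026),"outer w")
```

```text
plate t/w [[0.602, -0.0421, 0.0159, 0.0034], [0.6001, -0.1273, 0.0333, 0.0037], [0.4708, -0.1368, 0.0003, 0.0007], [0.4677, -0.0467, 0.0068, 0.0001]]  mean [ 0.5351 -0.0882  0.0141  0.002 ]
plate s/w [[0.6059, -0.0406, 0.0081, 0.0006], [0.6087, -0.1283, 0.0101, 0.0001], [0.4718, -0.1353, 0.0088, 0.0011], [0.4674, -0.0469, 0.0089, 0.0009]]  mean [ 0.5384 -0.0878  0.009   0.0007]
w@8 [[0.6062, -0.0406, 0.008], [0.6093, -0.1286, 0.008], [0.4712, -0.1355, 0.008], [0.4678, -0.0468, 0.008]]  mean [ 0.5386 -0.0879  0.008 ]
0.13859003568735456 2.551851553502308
0.13826434980415797 2.8701724210856456
0.08804003570006814 91.99593747897565
0.08880560956792934 92.21223993872944
handle +x top edge [[0.5727, -0.057, 0.052], [0.5754, -0.1163, 0.052]]  mean [ 0.5741 -0.0867  0.052 ]
lip t/w [[0.413, -0.216, 0.033, 0.0003], [0.4279, -0.3402, 0.0335, 0.001], [0.3968, -0.342, 0.0366, 0.0002], [0.3814, -0.2179, 0.0361, 0.0001]]  mean [ 4.048e-01 -2.790e-01  3.480e-02  4.000e-04]
lip s/w [[0.415, -0.2123, 0.0426, 0.0002], [0.4296, -0.3329, 0.0427, 0.0005], [0.3996, -0.336, 0.0443, 0.0013], [0.3843, -0.2152, 0.0427, 0.0014]]  mean [ 0.4072 -0.2741  0.0431  0.0008]
w@42 [[0.415, -0.2125, 0.042], [0.4292, -0.3335, 0.042], [0.3984, -0.338, 0.042], [0.3834, -0.2157, 0.042]]  mean [ 0.4065 -0.2749  0.042 ]
0.03179631850631654 5.752882412274712
0.031189610073233752 8.334082357265709
0.12178439365936125 96.70357968231755
0.12320095703221388 96.98957380567246
inner sill w [[0.5439, -0.2067, 0.026], [0.5597, -0.3094, 0.026]]  mean [ 0.5518 -0.2581  0.026 ]
inner sill t [[0.5456, -0.2099, 0.026], [0.5579, -0.3096, 0.026]]  mean [ 0.5517 -0.2597  0.026 ]
outer w [[0.5569, -0.1941, 0.026], [0.5743, -0.3173, 0.026]]  mean [ 0.5656 -0.2557  0.026 ]
```

Request:
send_rows(
  deltas=[
    {"jaw": 1,"x": 1,"y": -1,"z": -40,"twist": 0},
    {"jaw": 1,"x": 1,"y": -1,"z": -80,"twist": 0},
    {"jaw": 1,"x": 1,"y": -1,"z": -120,"twist": 0},
    {"jaw": 1,"x": 1,"y": -1,"z": -150,"twist": 0},
    {"jaw": 1,"x": 1,"y": -1,"z": -150,"twist": 0},
    {"jaw": 1,"x": 1,"y": -1,"z": -150,"twist": 0},
  ],
)

```text
t: 2.67
tcp_pos: [0.5675, -0.0868, 0.0808]
ee_rot: [-0.49, -0.509, 0.51, 0.492]
ft_force: [-0.2, 0.1, 1.0]
width: 0.0848
```

```bash
python3 snap.py 3 wrist side
```

```text
2.7667 [ 0.5702 -0.0878  0.0835] yaw 92.04 [0.8 1.2 0.3] [-0.02 -0.01  0.04] 0.0856
```

View pics/wrist3.png

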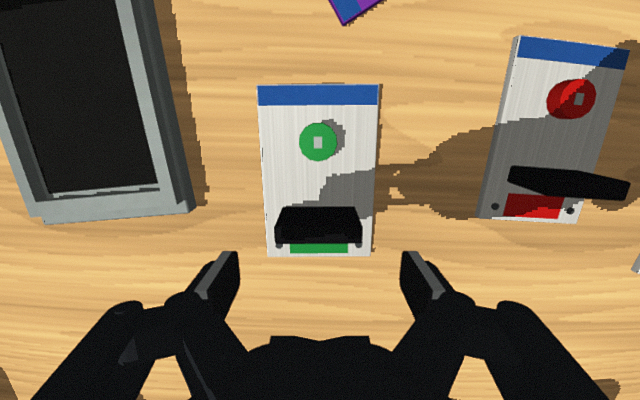

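View pics/side3.png

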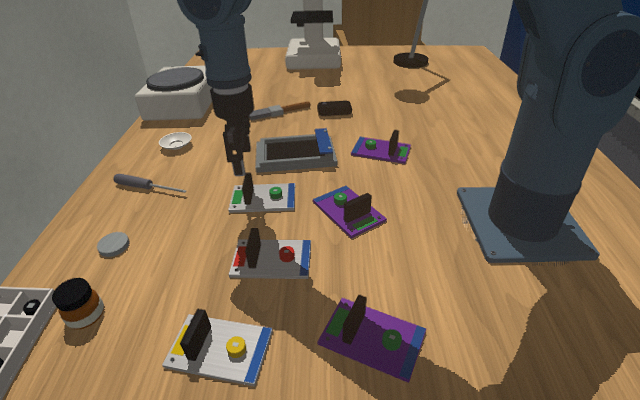

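Run:
```python
from h import *
d=pickle.load(open("im3.pkl","rb"));w=d["wrist"]
h=onz(w,[(275,243.5),(362.5,243.5)],.052); print(h, np.linalg.norm(h[0]-h[1]))
w2=pickle.load(open("im2.pkl","rb"))["wrist"]
A=lambda L: np.array(L)/4+[270,85]-.375
print(tri(w2,A([(95,414),(293,413)]),w,[(275,243.5),(362.5,243.5)]))
```

```text
[[ 0.57588244 -0.11630111  0.052     ]
 [ 0.57376156 -0.05669124  0.052     ]] 0.059647587683560856
[[ 5.74323182e-01 -1.15919576e-01  5.51406957e-02  2.32440746e-04]
 [ 5.71594884e-01 -5.75181840e-02  5.65458131e-02  8.14175417e-05]]
```

Request:
send_rows(
  deltas=[
    {"jaw": 1,"x": 0,"y": 0,"z": -35,"twist": 0.3},
    {"jaw": 1,"x": 0,"y": 0,"z": -60,"twist": 0.3},
    {"jaw": 1,"x": 0,"y": 0,"z": -70,"twist": 0.3},
    {"jaw": 1,"x": 0,"y": 0,"z": -70,"twist": 0.3},
    {"jaw": 0.6,"x": 0,"y": 0,"z": -70,"twist": 0.3},
    {"jaw": 0.5,"x": 0,"y": 0,"z": -70,"twist": 0.3},
    {"jaw": 0.5,"x": 0,"y": 0,"z": -70,"twist": 0.3},
    {"jaw": 0.5,"x": 0,"y": 0,"z": -70,"twist": 0.3},
    {"jaw": 0.5,"x": 0,"y": 0,"z": -70,"twist": 0.3},
    {"jaw": 0.5,"x": 0,"y": 0,"z": -70,"twist": 0.3},
  ],
)

```text
t: 3.6
tcp_pos: [0.5706, -0.0885, 0.0137]
ee_rot: [0.491, 0.511, -0.509, -0.489]
ft_force: [-1.8, 0.9, 5.7]
width: 0.0587
```

```bash
python3 snap.py 4 wrist
```

```text
3.65 [ 0.5706 -0.0885  0.0137] yaw 92.28 [-0.9  1.7  6.5] [ 0.06  0.14 -0.08] 0.0595
```

View pics/wrist4.png

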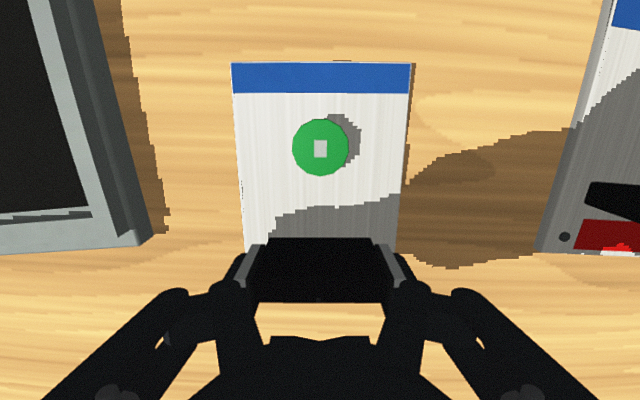

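Gripped: the pads at columns 245 and 400 are on the handle ends. Now I'll lift and see whether it tilts on the pads.

Request:
send_rows(
  deltas=[
    {"jaw": 0.5,"x": 0,"y": 0,"z": 20,"twist": 0},
    {"jaw": 0.5,"x": 0,"y": 0,"z": 45,"twist": 0},
    {"jaw": 0.5,"x": 0,"y": 0,"z": 80,"twist": 0},
    {"jaw": 0.5,"x": 0,"y": 0,"z": 80,"twist": 0},
    {"jaw": 0.5,"x": 0,"y": 0,"z": 80,"twist": 0},
    {"jaw": 0.5,"x": 0,"y": 0,"z": 80,"twist": 0},
  ],
)

```text
t: 4.15
tcp_pos: [0.5685, -0.0881, 0.0915]
ee_rot: [0.49, 0.51, -0.51, -0.49]
ft_force: [-1.0, 0.5, -3.9]
width: 0.0596
```

```bash
python3 snap.py 5 wrist side
```

```text
4.25 [ 0.5676 -0.0881  0.0903] yaw 92.3 [-0.5  0.1 -4. ] [ 0.01 -0.13  0.05] 0.0591
```

View pics/wrist5.png

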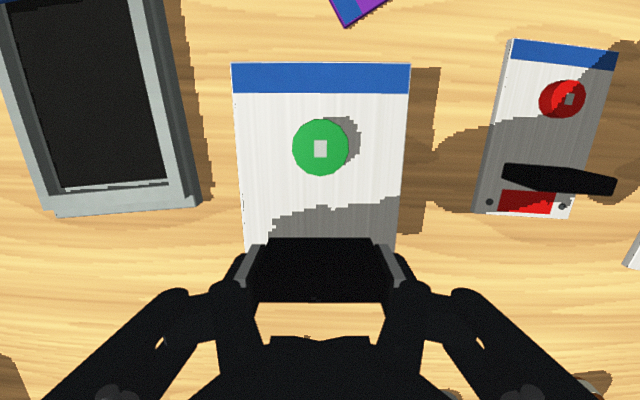

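View pics/side5.png

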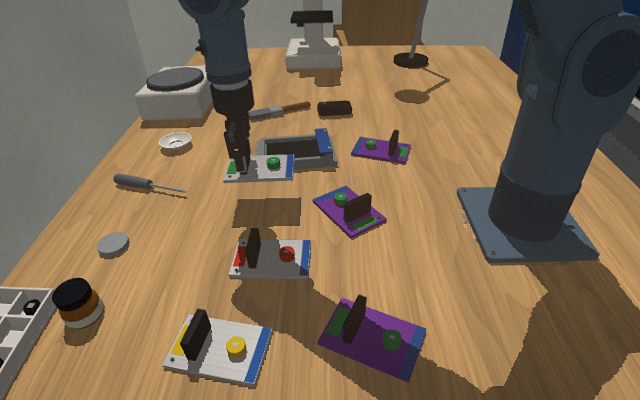

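Run:
```python
from h import *
d=pickle.load(open("im5.pkl","rb"));print(d["o"]["joint_pos"].round(2))
t=pickle.load(open("im0.pkl","rb"))["top"]
h=cv2.cvtColor(t["img"],cv2.COLOR_RGB2HSV); m=((h[...,0]>125)&(h[...,0]<160)&(h[...,1]>60)).astype(np.uint8)
for c in cv2.findContours(m,0,2)[0]:
    if cv2.contourArea(c)>300:
        p=cv2.boxPoints(cv2.minAreaRect(c)); print(onz(t,p,.008)[:,:2].round(3).tolist())
print(onz(t,[(346,191),(369,226)],.008).round(3))
c=np.array([.4767,-.2677]);a=np.radians(7.2);u=np.array([np.cos(a),np.sin(a)]);v=np.array([-u[1],u[0]])
for p in [(45,98),(45,100),(0,198),(90,198)]: print(p,(c+p[0]/1e3*u+p[1]/1e3*v).round(4))
```

```text
[-0.1   0.61  0.23  1.85 -0.21  0.71  1.86]
[[0.201, -0.221], [0.334, -0.266], [0.308, -0.354], [0.174, -0.307]]
[[0.287, 0.326], [0.413, 0.266], [0.372, 0.184], [0.249, 0.244]]
[[0.351, 0.04], [0.42, -0.064], [0.345, -0.113], [0.277, -0.009]]
[[ 0.426 -0.077  0.008]
 [ 0.353 -0.123  0.008]]
(45, 98) [ 0.5091 -0.1648]
(45, 100) [ 0.5088 -0.1628]
(0, 198) [ 0.4519 -0.0713]
(90, 198) [ 0.5412 -0.06  ]
```

Request:
send_rows(
  deltas=[
    {"jaw": 0.5,"x": -5,"y": -6,"z": 10,"twist": -7},
    {"jaw": 0.5,"x": -10,"y": -12,"z": 10,"twist": -14},
    {"jaw": 0.5,"x": -15,"y": -18,"z": 10,"twist": -21},
    {"jaw": 0.5,"x": -20,"y": -24,"z": 10,"twist": -28},
    {"jaw": 0.5,"x": -25,"y": -30,"z": 10,"twist": -35},
    {"jaw": 0.5,"x": -30,"y": -36,"z": 10,"twist": -42},
    {"jaw": 0.5,"x": -35,"y": -42,"z": 10,"twist": -49},
    {"jaw": 0.5,"x": -40,"y": -48,"z": 10,"twist": -56},
    {"jaw": 0.5,"x": -45,"y": -54,"z": 10,"twist": -63},
    {"jaw": 0.5,"x": -50,"y": -60,"z": 10,"twist": -70},
    {"jaw": 0.5,"x": -54,"y": -66,"z": 10,"twist": -77},
    {"jaw": 0.5,"x": -57,"y": -72,"z": 0,"twist": -82},
    {"jaw": 0.5,"x": -59,"y": -77,"z": -20,"twist": -85},
    {"jaw": 0.5,"x": -59,"y": -77,"z": -35,"twist": -85},
    {"jaw": 0.5,"x": -59,"y": -77,"z": -35,"twist": -85},
    {"jaw": 0.5,"x": -59,"y": -77,"z": -35,"twist": -85},
    {"jaw": 0.5,"x": -59,"y": -77,"z": -35,"twist": -85},
  ],
)

```text
t: 5.67
tcp_pos: [0.5098, -0.1654, 0.0564]
ee_rot: [0.706, 0.045, -0.045, -0.706]
ft_force: [-0.0, -0.6, -3.4]
width: 0.0589
```

```bash
python3 snap.py 6 wrist top side
```

```text
5.8167 [ 0.5104 -0.1654  0.0571] yaw 7.31 [-0.1 -0.2 -2.9] [-0.11 -0.05  0.07] 0.0589
```

View pics/wrist6.png

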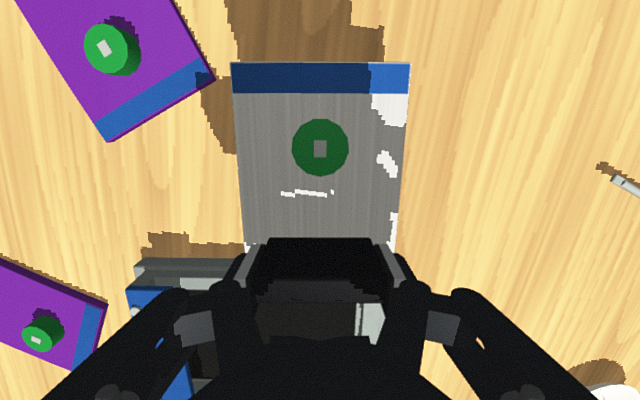

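View pics/top6.png

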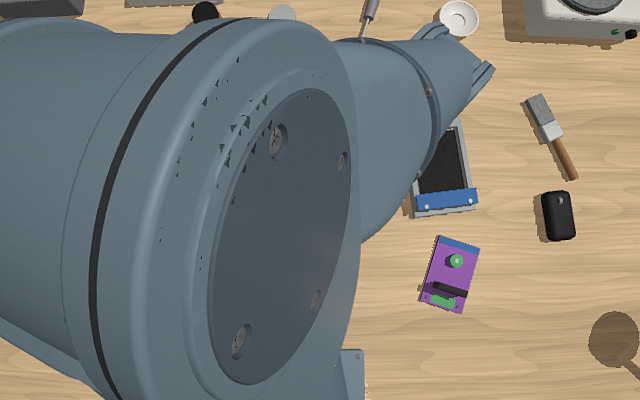

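View pics/side6.png

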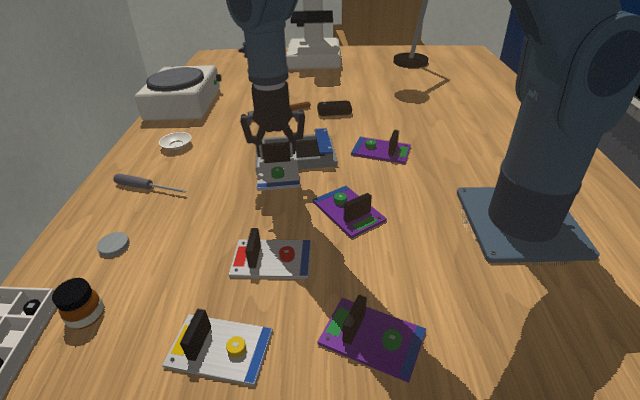

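Request:
send_rows(
  deltas=[
    {"jaw": 0.5,"x": 0,"y": 0,"z": -8,"twist": 0},
    {"jaw": 0.5,"x": 0,"y": 0,"z": -15,"twist": 0},
    {"jaw": 0.5,"x": 0,"y": 0,"z": -18,"twist": 0},
    {"jaw": 0.5,"x": 0,"y": 1,"z": -19,"twist": 0},
    {"jaw": 0.5,"x": 0,"y": 1,"z": -19,"twist": 0},
  ],
)

```text
t: 6.23
tcp_pos: [0.5098, -0.1635, 0.0376]
ee_rot: [-0.705, -0.045, 0.045, 0.706]
ft_force: [-2.8, 4.0, 8.0]
width: 0.059
```

```bash
python3 snap.py 7 wrist
```

```text
6.2833 [ 0.5098 -0.1635  0.0376] yaw 7.32 [-2.4  3.6  9.1] [0.29 0.47 0.05] 0.0593
```

View pics/wrist7.png

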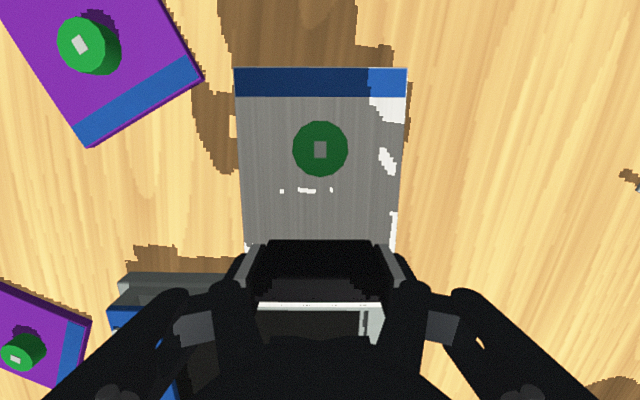

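Contact on the wall shows about 12 N, and the carrier is turning in the pads: its hook edge moved from row 63 to row 68. Continuing.

Request:
send_rows(
  deltas=[
    {"jaw": 0.5,"x": 0,"y": 2,"z": -2,"twist": 0},
    {"jaw": 0.5,"x": 0,"y": 3,"z": -3,"twist": 0},
    {"jaw": 0.5,"x": 0,"y": 4,"z": -4,"twist": 0},
    {"jaw": 0.5,"x": 0,"y": 4,"z": -4,"twist": 0},
  ],
)

```text
t: 6.62
tcp_pos: [0.5095, -0.1606, 0.0338]
ee_rot: [-0.706, -0.045, 0.045, 0.706]
ft_force: [-3.0, 2.6, 11.5]
width: 0.0591
```

```bash
python3 snap.py 8 wrist side
```

```text
6.7167 [ 0.5095 -0.1606  0.0338] yaw 7.27 [-4.1  2.2 11.5] [-0.26  0.77 -0.05] 0.0589
```

View pics/wrist8.png

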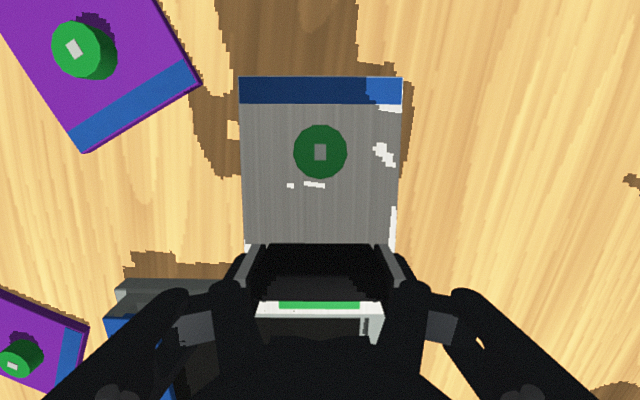

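```bash
cat > tilt.py <<'E'
from h import *
def hook(tag):
    d=pickle.load(open(f"im{tag}.pkl","rb"));w=d["wrist"];h=cv2.cvtColor(w["img"],cv2.COLOR_RGB2HSV)
    m=((h[...,0]>100)&(h[...,0]<122)&(h[...,1]>130)).astype(np.uint8); m[:, :222]=0; m[:,420:]=0; m[160:]=0
    n,l,st,_=cv2.connectedComponentsWithStats(m); k=1+st[1:,4].argmax(); m=(l==k)
    ys,xs=np.nonzero(m); y0=ys.min()+1
    top=np.median([np.nonzero(m[:,x])[0].min() for x in range(xs.min()+8,xs.max()-8)])
    r=int(top)+2; c=np.nonzero(m[r])[0]
    uv=np.array([[c.min()-.5,top-.5],[c.max()+.5,top-.5]])
    p,dr=rays(w,uv); Mi=R.from_quat(w["orientation"]).as_matrix().T
    dc=(Mi@dr.T).T   # z=1 camera rays
    z=.090/np.linalg.norm(dc[0]-dc[1]); P=p+dr.mean(0)*z
    M=R.from_quat(d["o"]["ee_rot"]).as_matrix()
    q=M.T@(P-d["o"]["tcp_pos"]); return uv,P,q
if __name__=="__main__":
    import sys
    for t in sys.argv[1:]:
        uv,P,q=hook(t); g=np.array([0,-.0240,0])  # grip point in tool frame
        v=q-g; print(t,uv.round(1).tolist(),P.round(4),"tool",q.round(4),"angle down",np.degrees(np.arctan2(v[1],-v[2] if v[2]<0 else v[2])).round(2))
E
python3 tilt.py 4 5 6 7 8
```

```text
4 [[231.5, 62.5], [409.5, 62.5]] [ 0.4687 -0.0916  0.0036] tool [0.001  0.0097 0.102 ] angle down 18.3
5 [[231.5, 62.5], [409.5, 62.5]] [ 0.4666 -0.0912  0.0818] tool [0.0009 0.0087 0.1011] angle down 17.94
6 [[230.5, 62.5], [409.5, 62.5]] [ 0.4973 -0.0637  0.0476] tool [-0.      0.0095  0.1025] angle down 18.07
7 [[233.5, 67.5], [406.5, 67.5]] [ 0.4974 -0.0634  0.0242] tool [0.0005 0.0135 0.1008] angle down 20.41
8 [[238.5, 76.5], [401.5, 76.5]] [ 0.4977 -0.0638  0.0119] tool [0.0006 0.0219 0.0975] angle down 25.21
```

Request:
send_rows(
  deltas=[
    {"jaw": 0.5,"x": 0,"y": 1,"z": -1,"twist": 0},
    {"jaw": 0.5,"x": 0,"y": 2,"z": -2,"twist": 0},
    {"jaw": 0.5,"x": 0,"y": 3,"z": -3,"twist": 0},
    {"jaw": 0.5,"x": 0,"y": 3,"z": -3,"twist": 0},
  ],
)

```text
t: 7.05
tcp_pos: [0.5094, -0.1586, 0.0311]
ee_rot: [0.706, 0.045, -0.044, -0.705]
ft_force: [-4.1, 0.1, 13.9]
width: 0.059
```

```bash
python3 snap.py 9 wrist; python3 tilt.py 9
```

```text
7.1 [ 0.5094 -0.1587  0.0311] yaw 7.22 [-5.3 -0.4 13.5] [-0.7   0.97 -0.07] 0.0589
9 [[241.5, 83.5], [398.5, 83.5]] [ 0.4981 -0.0649  0.0038] tool [0.0006 0.0272 0.0945] angle down 28.46
```

Request:
send_rows(
  deltas=[
    {"jaw": 0.5,"x": 0,"y": 0,"z": 20,"twist": 0},
    {"jaw": 0.5,"x": 0,"y": 0,"z": 45,"twist": 0},
    {"jaw": 0.5,"x": 0,"y": 0,"z": 70,"twist": 6},
    {"jaw": 0.5,"x": 0,"y": -8,"z": 75,"twist": 13},
    {"jaw": 0.5,"x": 1,"y": -16,"z": 75,"twist": 20},
    {"jaw": 0.5,"x": 2,"y": -24,"z": 75,"twist": 27},
    {"jaw": 0.5,"x": 3,"y": -32,"z": 75,"twist": 34},
    {"jaw": 0.5,"x": 4,"y": -40,"z": 75,"twist": 41},
    {"jaw": 0.5,"x": 5,"y": -48,"z": 75,"twist": 48},
    {"jaw": 0.5,"x": 6,"y": -58,"z": 75,"twist": 55},
    {"jaw": 0.5,"x": 7,"y": -68,"z": 75,"twist": 62},
    {"jaw": 0.5,"x": 8,"y": -78,"z": 75,"twist": 69},
    {"jaw": 0.5,"x": 8,"y": -88,"z": 75,"twist": 76},
    {"jaw": 0.5,"x": 8,"y": -98,"z": 75,"twist": 83},
    {"jaw": 0.5,"x": 8,"y": -104,"z": 75,"twist": 90},
    {"jaw": 0.5,"x": 8,"y": -104,"z": 75,"twist": 90},
    {"jaw": 0.5,"x": 8,"y": -104,"z": 75,"twist": 90},
    {"jaw": 0.5,"x": 8,"y": -104,"z": 75,"twist": 90},
  ],
)

```text
t: 8.6
tcp_pos: [0.5175, -0.2605, 0.1048]
ee_rot: [0.468, 0.53, -0.53, -0.468]
ft_force: [-0.3, -0.2, -3.3]
width: 0.0594
```

```bash
python3 snap.py 10 wrist side; python3 tilt.py 10
```

```text
8.7 [ 0.5177 -0.2604  0.105 ] yaw 97.22 [-0.3  0.  -2.9] [ 0.08 -0.1   0.03] 0.0593
10 [[223.5, 34.5], [407.5, 34.5]] [ 0.4041 -0.2761  0.0967] tool [-0.0013  0.0083  0.1146] angle down 15.74
```

View pics/wrist10.png

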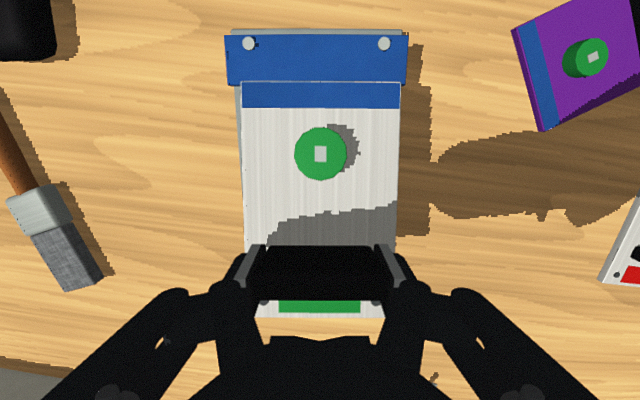

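View pics/side10.png

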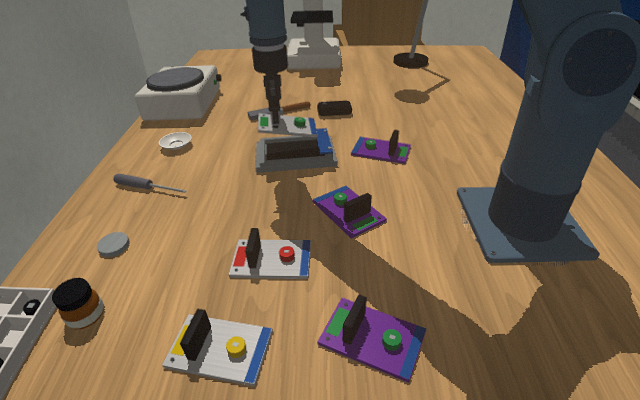

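Run:
```python
from h import *
d=pickle.load(open("im10.pkl","rb"));w=d["wrist"]
crop(w,215,20,420,120,3.8,"pics/w10.png")
```

```text
(no output)
```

View pics/w10.png

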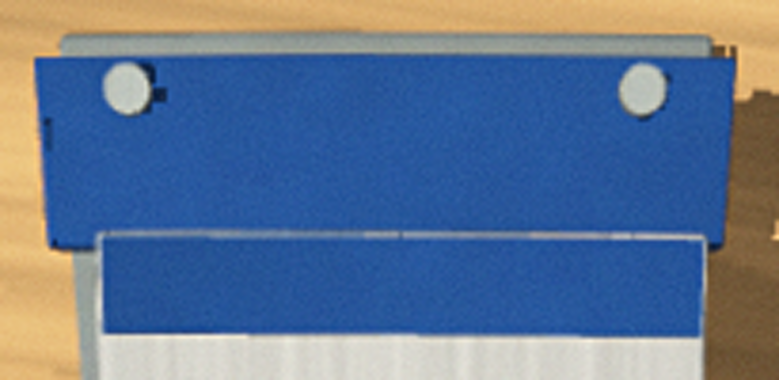

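Run:
```python
from h import *
d=pickle.load(open("im10.pkl","rb"));w=d["wrist"]
A=lambda L: np.array(L)/3.8+[215,20]-.37
c=np.array([.4767,-.2677]);a=np.radians(7.2);u=np.array([np.cos(a),np.sin(a)]);v=np.array([-u[1],u[0]])
L=onz(w,A([(50,246),(719,246),(736,58),(35,58)]),.042)[:,:2]
print((L*1e3).round(1).tolist()); print("stage frame",[( (1e3*(p-c)@u).round(1),(1e3*(p-c)@v).round(1)) for p in L])
H=onz(w,A([(101,236),(706,238)]),d["o"]["tcp_pos"][2]-.0234)[:,:2]
print("hook top",[( (1e3*(p-c)@u).round(1),(1e3*(p-c)@v).round(1)) for p in H], "tcp",(1e3*(d["o"]["tcp_pos"][:2]-c)@np.c_[u,v]).round(1))
for i,j in ((0,1),(3,2)):
    e=L[i]-L[j]; print(np.degrees(np.arctan2(e[1],e[0])))
e=H[0]-H[1]; print(np.degrees(np.arctan2(e[1],e[0])))
```

```text
[[428.8, -335.1], [413.7, -213.7], [382.8, -217.0], [398.0, -339.0]]
stage frame [(np.float64(-56.0), np.float64(-60.9)), (np.float64(-55.7), np.float64(61.4)), (np.float64(-86.8), np.float64(62.1)), (np.float64(-87.1), np.float64(-60.9))]
hook top [(np.float64(-53.0), np.float64(-41.0)), (np.float64(-52.6), np.float64(48.0))] tcp [41.6  2.1]
-82.92117033086616
-82.91268074000455
-83.06148981163939
```

Request:
send_rows(
  deltas=[
    {"jaw": 0.5,"x": 4,"y": -3,"z": -5,"twist": 0},
    {"jaw": 0.5,"x": 4,"y": -3,"z": -25,"twist": 0},
    {"jaw": 0.5,"x": 4,"y": -3,"z": -45,"twist": 0},
    {"jaw": 0.5,"x": 4,"y": -3,"z": -54,"twist": 0},
    {"jaw": 0.5,"x": 4,"y": -3,"z": -54,"twist": 0},
    {"jaw": 0.5,"x": 4,"y": -3,"z": -54,"twist": 0},
  ],
)

```text
t: 9.2
tcp_pos: [0.5216, -0.2642, 0.0511]
ee_rot: [-0.467, -0.531, 0.531, 0.468]
ft_force: [-0.0, -0.4, -3.0]
width: 0.0596
```

```bash
python3 snap.py 11 wrist side
```

```text
9.3 [ 0.5225 -0.2647  0.0522] yaw 97.28 [ 0.   0.5 -2.7] [ 0.01 -0.12 -0.04] 0.0589
```

View pics/wrist11.png

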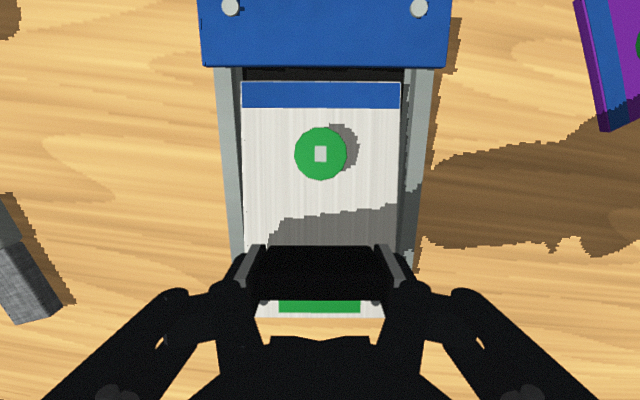

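View pics/side11.png

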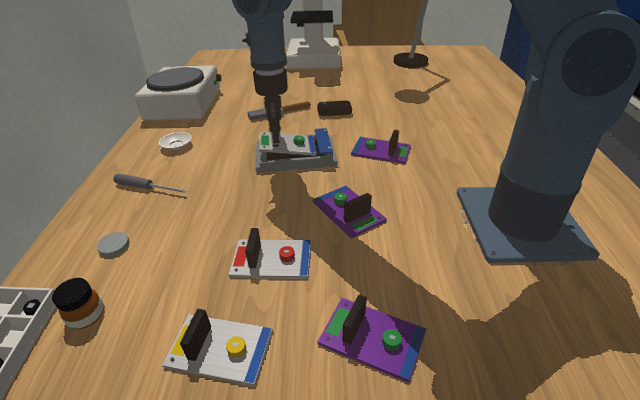

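Request:
send_rows(
  deltas=[
    {"jaw": 0.5,"x": -6,"y": -1,"z": -1,"twist": 0},
    {"jaw": 0.5,"x": -12,"y": -2,"z": -1,"twist": 0},
    {"jaw": 0.5,"x": -18,"y": -2,"z": -2,"twist": 0},
    {"jaw": 0.5,"x": -22,"y": -3,"z": -2,"twist": 0},
    {"jaw": 0.5,"x": -22,"y": -3,"z": -2,"twist": 0},
    {"jaw": 0.5,"x": -22,"y": -3,"z": -2,"twist": 0},
  ],
)

```text
t: 9.8
tcp_pos: [0.4994, -0.2676, 0.0495]
ee_rot: [0.467, 0.531, -0.531, -0.467]
ft_force: [0.8, -0.2, -3.5]
width: 0.0593
```

```bash
python3 snap.py 12 wrist side
python3 - <<'E'
from h import *
d=pickle.load(open("im12.pkl","rb")); crop(d["side"],230,80,360,180,5,"pics/s12.png")
E
```

```text
9.9 [ 0.5001 -0.2673  0.0494] yaw 97.29 [-0.3 -0.5 -3.7] [-0.01 -0.08  0.03] 0.0591
```

View pics/wrist12.png

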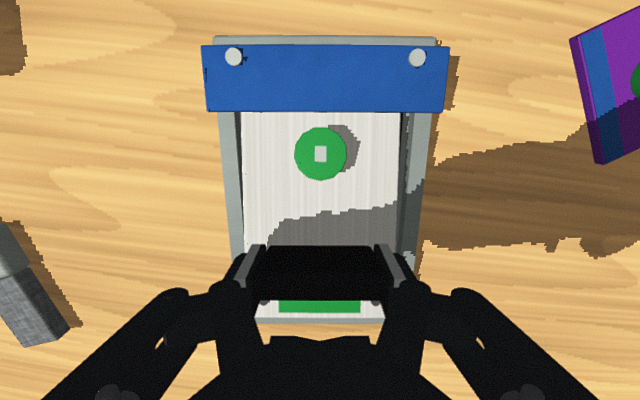

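View pics/s12.png

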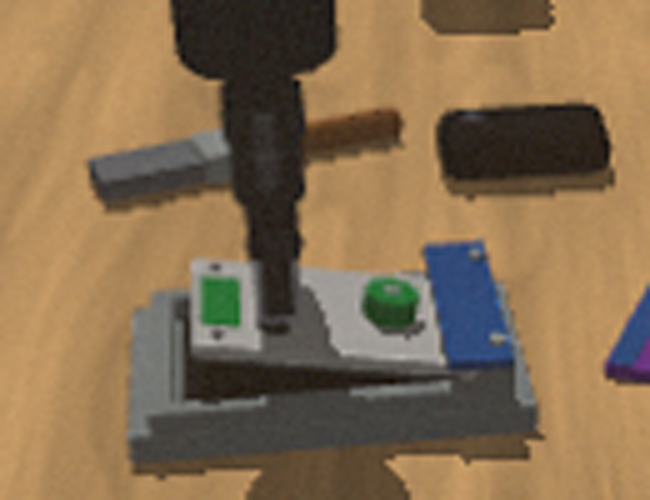

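The blue stripe is fully under the lip and the plate is still tilted. Swinging the handle end down along an arc.

Request:
send_rows(
  deltas=[
    {"jaw": 0.5,"x": 0,"y": 0,"z": -2,"twist": 0},
    {"jaw": 0.5,"x": 1,"y": 0,"z": -4,"twist": 0},
    {"jaw": 0.5,"x": 2,"y": 0,"z": -6,"twist": 0},
    {"jaw": 0.5,"x": 3,"y": 0,"z": -8,"twist": 0},
    {"jaw": 0.5,"x": 4,"y": 0,"z": -10,"twist": 0},
    {"jaw": 0.5,"x": 4,"y": 0,"z": -10,"twist": 0},
  ],
)

```text
t: 10.4
tcp_pos: [0.5043, -0.2671, 0.0393]
ee_rot: [0.467, 0.531, -0.531, -0.467]
ft_force: [0.7, 2.3, 6.1]
width: 0.0591
```

```bash
python3 snap.py 13 wrist side
python3 - <<'E'
from h import *
d=pickle.load(open("im13.pkl","rb")); crop(d["side"],230,80,360,180,5,"pics/s13.png")
E
```

```text
10.5 [ 0.5042 -0.2671  0.0394] yaw 97.3 [0.7 1.5 3.8] [ 0.32  0.5  -0.15] 0.059
```

View pics/wrist13.png

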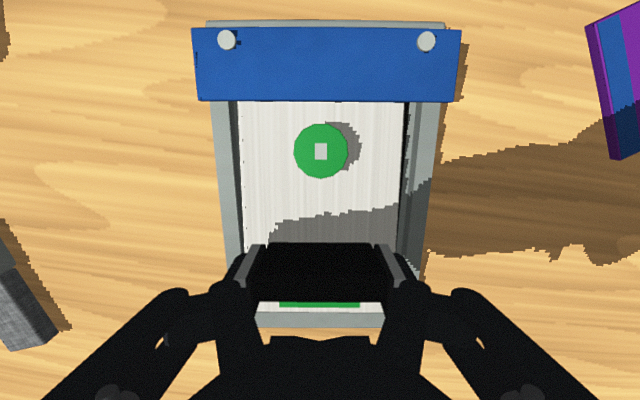

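View pics/s13.png

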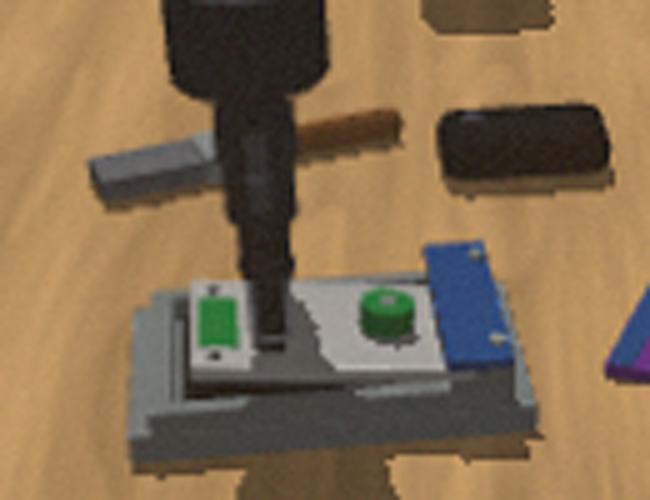

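Request:
send_rows(
  deltas=[
    {"jaw": 0.5,"x": 1,"y": 0,"z": -2,"twist": 0},
    {"jaw": 0.5,"x": 2,"y": 0,"z": -4,"twist": 0},
    {"jaw": 0.5,"x": 2,"y": 0,"z": -6,"twist": 0},
    {"jaw": 0.5,"x": 3,"y": 0,"z": -8,"twist": 0},
    {"jaw": 0.5,"x": 3,"y": 0,"z": -9,"twist": 0},
    {"jaw": 0.5,"x": 3,"y": 0,"z": -9,"twist": 0},
  ],
)

```text
t: 11.0
tcp_pos: [0.508, -0.2672, 0.0304]
ee_rot: [0.468, 0.531, -0.53, -0.466]
ft_force: [1.9, 1.0, 2.4]
width: 0.0592
```

```bash
python3 snap.py 14 wrist side
python3 - <<'E'
from h import *
d=pickle.load(open("im14.pkl","rb")); crop(d["side"],230,80,360,180,5,"pics/s14.png")
E
```

```text
11.1 [ 0.5074 -0.2675  0.0303] yaw 97.31 [3.2 0.2 1.8] [ 0.21 -0.2  -0.06] 0.0593
```

View pics/s14.png

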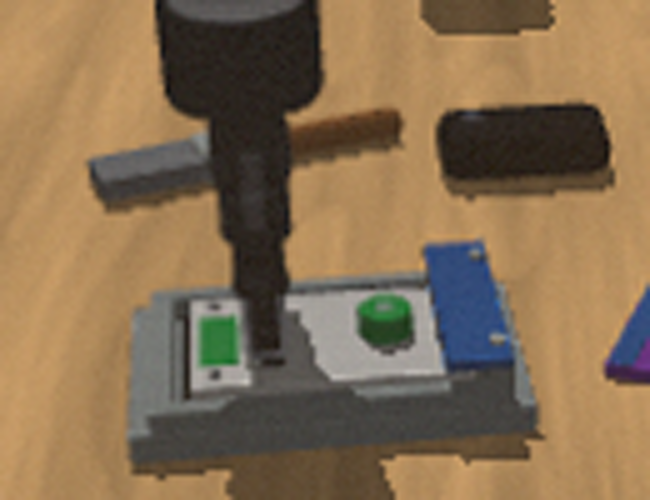

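Request:
send_rows(
  deltas=[
    {"jaw": 0.5,"x": 0,"y": 0,"z": -1,"twist": 0},
    {"jaw": 0.5,"x": 0,"y": 0,"z": -2,"twist": 0},
    {"jaw": 0.5,"x": 0,"y": 0,"z": -2,"twist": 0},
    {"jaw": 0.8,"x": 0,"y": 0,"z": -1,"twist": 0},
    {"jaw": 1,"x": 0,"y": 0,"z": 0,"twist": 0},
    {"jaw": 1,"x": 0,"y": 0,"z": 0,"twist": 0},
    {"jaw": 1,"x": 0,"y": 0,"z": 0,"twist": 0},
    {"jaw": 1,"x": 0,"y": 0,"z": 0,"twist": 0},
    {"jaw": 1,"x": 0,"y": 0,"z": 20,"twist": 0},
    {"jaw": 1,"x": 0,"y": 0,"z": 50,"twist": 0},
    {"jaw": 1,"x": 0,"y": 0,"z": 90,"twist": 0},
    {"jaw": 1,"x": 0,"y": 0,"z": 130,"twist": 0},
    {"jaw": 1,"x": 0,"y": 0,"z": 150,"twist": 0},
    {"jaw": 1,"x": 0,"y": 0,"z": 150,"twist": 0},
    {"jaw": 1,"x": 0,"y": 0,"z": 150,"twist": 0},
  ],
)

```text
t: 12.35
tcp_pos: [0.5072, -0.2676, 0.1812]
ee_rot: [0.468, 0.531, -0.53, -0.466]
ft_force: [0.1, 0.6, -0.3]
width: 0.085
```

```bash
python3 snap.py 15 wrist side
python3 - <<'E'
from h import *
d=pickle.load(open("im15.pkl","rb")); crop(d["side"],230,100,350,180,6,"pics/s15.png"); crop(d["wrist"],200,20,440,270,2.4,"pics/w15.png")
E
```

```text
12.45 [ 0.5057 -0.2668  0.179 ] yaw 97.29 [ 0.6 -0.   0.5] [ 0.04 -0.04  0.06] 0.0853
```

View pics/s15.png

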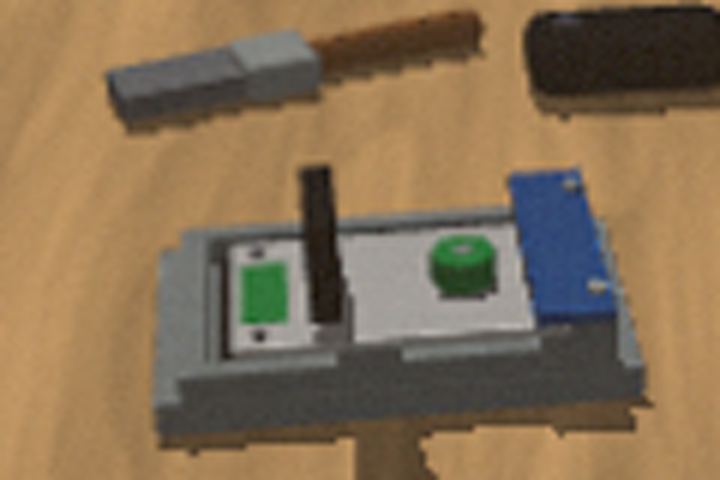

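View pics/w15.png

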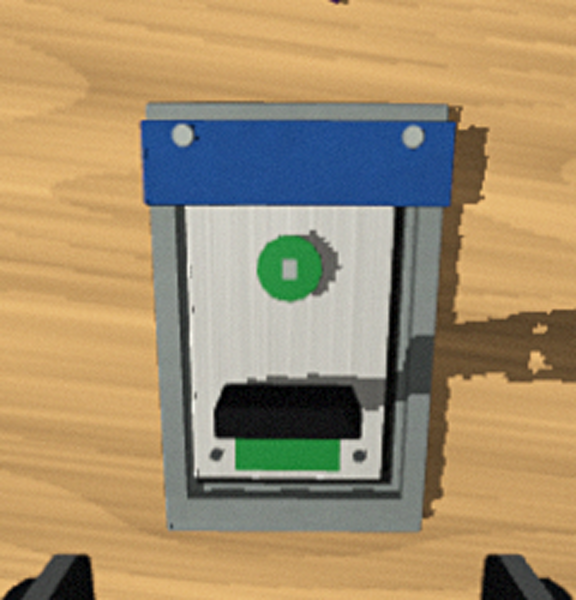

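View pics/side15.png

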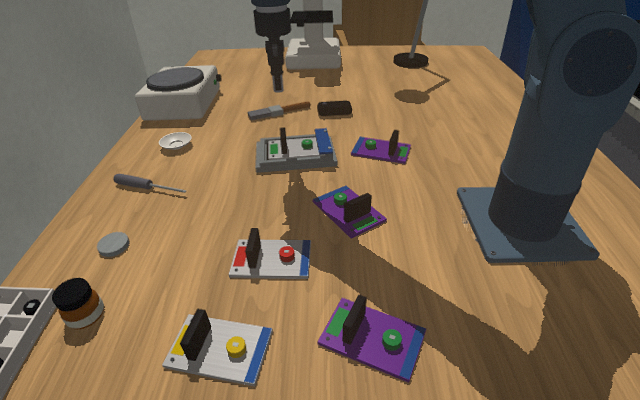

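The plate looks seated: stripe under the lip and free edge inside the sill. A two-view height check, then hand in.

```bash
python3 - <<'E'
from h import *
d=pickle.load(open("im15.pkl","rb")); w,s=d["wrist"],d["side"]
W=lambda L: np.array(L)/2.4+[200,20]-.3
S=lambda L: np.array(L)/6+[230,100]-.42
# tag corners free+y, free-y ; specimen top mark
print(tri(w,W([(340,470),(235,470),(289,268),(360,456),(217,455)]),s,S([(245,322),(245,264),(463,247),(260,335),(258,252)])).round(4))
E
python3 - <<'E'
from cell import manip
print(manip.finish_job())
E
```

```text
[[ 5.375e-01 -2.381e-01  2.680e-02  8.000e-04]
 [ 5.437e-01 -2.877e-01  2.640e-02  1.000e-04]
 [ 4.475e-01 -2.742e-01  4.040e-02  1.500e-03]
 [ 5.301e-01 -2.296e-01  2.550e-02  1.400e-03]
 [ 5.381e-01 -2.970e-01  2.660e-02  2.000e-03]]
the job is handed in; nothing more can be done
None
```

The green carrier is loaded in the stage, with its blue-striped edge under the lip and the plate flat in the recess. I handed the job in at about 12.5 s of the 40 s allowed.

**How I did it:**
- The moves cannot pitch the tool, so I gripped the handle bar by its two ends.
- I pressed the carrier's free edge on the stage's side wall, with about 15 N at the wrist. That turned the carrier in the pads to about 10° with the hook edge down.
- I slid the hook edge under the lip, then swung the handle end down along an arc. After a light press I opened the gripper and raised it well clear.

**Last checks:**
- **Height:** points at the free end measured 25.5–26.8 mm, against an expected 24 mm, and the specimen top 40.4 mm, against 38 mm. Both ends read about 2 mm high, which is within the camera calibration error and consistent with a flat plate.
- **Position:** in both the wrist and side pictures the stripe is fully under the lip and the free edge is inside the sill.
- **Other carriers:** in the last side picture the red, yellow and purple carriers appear unmoved; I did not measure them.

**What disagreed along the way:**
- The first move calls were refused because some values were left out of the rows.
- One automatic tilt reading, taken above the lip, was wrong because it mixed the lip with the stripe. I replaced it with edges picked by hand.
- The first two-view plate heights from the top and wrist cameras were scattered (0–33 mm), so I used the side and wrist pair, which gave 8–10 mm against 8 mm expected.

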